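# Start the portable hob on fast boil

## Task

Set the pan heating with the controls at the front of the portable hob, using the fingertips: first press the raised half of the power rocker so that it tips fully over to on, then push the long bar key fully in so that it stays in, and last press the large round key right down, keep it down for two seconds and let it come back up. Do not press the square key or the small round key, and leave the pan and the other kitchen things standing where they are.

Things in the scene. Friction and masses are not known exactly. Their poses are not given: they have to be found in the camera images.
- hob: White portable hob, 350 mm deep (its x), 420 mm wide (its y), 64 mm high, fixed. Origin at the centre of its underside; x points to its back. The front 85 mm of its level top is a white control strip with five grey controls in one row along y, 130 mm in front of the centre, 58 mm between centres, in an order that changes; behind it a black cooking plate.
- power (a joint): Power rocker, a see-saw switch 44 mm long (hob's x), 26 mm wide, hinged across its middle 6 mm above the panel. 0 = off: its front half (hob's -x) is raised, the back half level. 0.28 rad = fully on: front half level, back half raised. It stays where it is left; 2.5 to 5 N on the front half moves it.
- power_press (a point): Point on top of the rocker's front half, 14 mm from the hinge line, the place to press. At 0 it is 10 mm above the panel, at fully on 6 mm above it. It moves with the rocker.
- boost (a joint): Travel of the fast-boil key, a long bar 16 mm (hob's x) by 38 mm (hob's y). 0 = out, 0.007 m = fully in. It has no spring: it moves under about 4 N and stays in as far as it is pushed.
- boost_top (a point): Centre of the top face of the bar key: 10 mm above the panel when out, 3 mm when fully in. It moves with the key.
- start (a joint): Travel of the start key, a large round key 28 mm across. 0 = out, 0.007 m = fully in. Spring: 1.5 N begins to move it, 5 N holds it fully in; it comes back out by itself when let go.
- start_top (a point): Centre of the top face of the large round key: 10 mm above the panel when out, 3 mm when fully in. It moves with the key.
- warm (a joint): Travel of the keep-warm key, a square key 20 mm by 20 mm, sprung like the start key, 0 = out, 0.007 m = in. Not to be pressed.
- warm_top (a point): Centre of the top face of the square key, 10 mm above the panel when out.
- lock (a joint): Travel of the child-lock key, a small round key 14 mm across, sprung like the start key, 0 = out, 0.007 m = in. Not to be pressed.
- lock_top (a point): Centre of the top face of the small round key, 10 mm above the panel when out.
- pan: Steel saucepan, 170 mm across and 50 mm high with a black handle that reaches 224 mm from its axis along its y at up to 63 mm above its base, standing on the black cooking plate (64 mm above the work surface). Origin at the centre of its underside. Loose, 0.5 to 0.9 kg, stays where it is.
- spice: Small spice jar, 40 mm across, 66 mm high, on the left front corner of the cooking plate, just behind the control strip. Origin at the centre of its underside. Loose, stays where it is.
- ramekin: White china dish, 64 mm across, 35 mm high, on the right front corner of the cooking plate. Origin at the centre of its underside. Loose, stays where it is.
- mug: Blue mug, 80 mm across, 90 mm high, on the counter left of the hob. Origin at the centre of its underside. Loose, stays where it is.
- shaker: Dark wooden pepper shaker, 40 mm across, 74 mm high, on the counter right of the control strip. Origin at the centre of its underside. Loose, stays where it is.
- spoon: Wooden spoon, 200 mm long, lying on the counter right of the hob, along its x. Origin on its underside. Loose, stays where it is.
Mind the look-alikes: they are no part of the job. What is shaped like the ramekin but pink is not meant.

How it is judged (in metres and radians):
On the way, in this order (a step that is already met when the one before it is completed fails the run):
1. the power rocker is fully over to on (value of joint power above 0.23 rad), for 0.1 s.
2. the bar key is pushed fully in (value of joint boost above 0.0055 m), for 0.1 s.
3. the large round key is held right down for 1.5 s (value of joint start above 0.0055 m), for 1.5 s.
At the end, for the whole second after the job is handed in: The rocker is on (at least 0.23 of 0.28 rad), the bar key is in (at least 5.5 of 7 mm), the large round, square and small round keys are out (within 1.5 mm), and the pan and the other loose things rest within 20 mm of where they stood (value of joint power above 0.23 rad and value of joint boost above 0.0055 m and value of joint each of start, warm, lock below 0.0015 m and distance of each of pan, spice, ramekin, mug, shaker, spoon from where it was at the start of the episode below 0.02 m and linear speed of each of pan, spice, ramekin, mug, shaker, spoon below 0.02 m/s); the robot touches nothing.
It fails at once if the bar key is pressed (3 mm) while the power rocker is not yet on (value of joint boost above 0.003 m and value of joint power below 0.2 rad).
It fails at once if the large round key is pressed (3 mm) before the rocker is on and the bar key is in (value of joint start above 0.003 m and (value of joint power below 0.2 rad or value of joint boost below 0.005 m)).
It fails at once if the square key or the small round key is pressed (3 mm) (value of joint any of warm, lock above 0.003 m).
It fails at once if the pan or another loose thing is lifted, carried or pushed more than 20 mm (distance of any of pan, spice, ramekin, mug, shaker, spoon from where it was at the start of the episode above 0.02 m).
It also fails if it takes over 45 s, if anything falls off the work surface, if the arm or the gripper's body presses on something with over 40 N, if the wrist force passes 120 N, or if a joint passes its speed limit or range.

## Robot

A 6-joint arm with a two-finger parallel gripper is mounted at the origin on the work surface. World frame = base frame: x ahead of the robot, y to its left, z up, the work surface at z = 0. Lengths are in m, angles in degrees, forces in N, time in s.
With the tool pointing down it reaches from about 0.35 to 0.875 m from the base axis. Payload 4.2 kg.
Tool frame: the origin (TCP) lies midway between the tips of the shut fingers; the grasp point (between the pads) lies 19 mm behind it; z points along the fingers, y is the line along which they close (so a half turn about z gives the same grasp; the last joint's range is limited). The gripper opens to 87 mm and grips with 3 to 60 N. Pads are 19 mm wide; open, the fingers measure 117 mm over their backs; the gripper's body (75 mm by 190 mm) begins 51 mm behind the grasp point.
Start: joints at [-59.152, 22.042, 0.453, 0, -68.411, -14.817], TCP at [0.173, -0.601, 0.223] pointing down, gripper open.
Joint ranges: [-179.83, 179.83], [-69.29, 118.12], [-61.27, 80.66], [-181.25, 117.63], [-171.15, -9.14], [-177.46, 177.46]. Speed limits (degrees/s): [159.86, 159.86, 180, 180, 180, 180].

## Interface

Orientations are given as [roll, pitch, yaw] about the fixed x, y, z axes, in that order (R = Rz(yaw) Ry(pitch) Rx(roll)).
In Python, from workcell import env gives the robot as it stands. The module is installed in compiled form; this text tells all that it offers. Calls block until the motion is done:
- env.goto(position, orientation): joint-space move of the TCP to a pose.
- env.move_straight(position, rotation=None, rate=0.15, force_limit=None): straight line of the TCP; rotation=None keeps the orientation; rate is the mean speed in m/s. With force_limit (N) it stops when the force on the tool has changed by that much, and returns True; else False.
- env.set_joints(angles): joint-space move.
- env.gripper_to(opening, grasp_force=None): opening from 0.0 (shut) to 1.0 (fully open); grasp_force is the grip in N (None keeps the last); returns when the fingers have stopped.
- env.dwell(seconds).
- env.inverse_kinematics(position, orientation): joint angles nearest the present ones, or None.
- env.read_state(): the state.
- env.grab_frame(name): name is "scene" or "side" or "wrist"; returns a dict with "image" (384x512x3 uint8, blue, green, red), "fx", "fy", "cx", "cy" (pixels), "position" and "orientation" of the camera in the world. Camera axes: x right, y up, looking along -z (the intrinsics and any distortion apply to the point x, -y, -z); pixel columns grow to the right and rows downward; lengths in m; the calibration is good to about 2 mm. A picture is of the moment at which its call begins. There is no depth.
A pose or a line that the arm cannot do raises env.Unreachable and nothing moves.
- env.close_job(): hands the job in; it is judged then, once.
Trained networks look in a picture, given as the dict that the camera call returned (one of the last four; its "shot" number tells which), for a name from the list of things; names that differ only in an ending like _2 or _b are one class to them, and where a whole thing is asked for, a point or a joint stands for the part that bears it (a point fixed in the world has none). Each returns a list of dicts, best first, with "score" (0 to 1); they miss things now and then, are a little off and sometimes report something else, mostly with a low value. They report only what shows in the picture. A call takes as long as a camera call. They do not tell look-alikes from the thing itself.
- env.search_frame(picture, thing): "xyz" ([x, y, z] in m, in world coordinates, good to about 4 mm: the middle of the surface that is visible of it).
- env.trace(picture, thing): "mask" (384x512 bool, what is visible of it).
The state is a dict: "clock": time; "joint_positions": joint angles; "qvel": joint speeds; "joint_torque": joint torques, N m; "position": TCP position; "tool_rot": TCP orientation; "force": force on the tool from outside, world axes, zero at the start; "wrist_torque": the same for the moment, N m; "opening": opening from 0.0 (shut) to 1.0 (fully open); "finger_force": force on a finger pad.
Only numpy, scipy, OpenCV 4.12 (cv2) and the standard library are available. Lean on these libraries where they do the work, as an engineer would, in place of code of your own. Each camera call takes 0.05 s, during which the arm holds its last target. There are 200 camera calls.

## Working session

There is one attempt and no reset: what is moved stays moved. The work goes in short steps, each a Python script; the robot and the scene stay as the last script left them, time stands still between calls to the robot, and variables do not carry over. Pictures are saved under pics/ and viewed, at most 10 in all, crops included, and the job is handed in when it is done.

```bash
mkdir -p pics; python3 - <<'E'
from workcell import env
import cv2,numpy as np
for n in ["scene","side"]:
    p=env.grab_frame(n); cv2.imwrite(f"pics/{n}0.png",cv2.resize(p["image"],(800,600),interpolation=cv2.INTER_CUBIC))
    print(n,np.round(p["position"],3),np.round(p["orientation"],1),p["fx"],{k:v for k,v in p.items() if k not in("image",)}.keys())
    for t in ["power_press","boost_top","start_top","warm_top","lock_top","hob","pan","spice","ramekin"]:
        print(t,[(np.round(d["xyz"],3).tolist(),round(d["score"],2)) for d in env.search_frame(p,t)[:3]])
print(env.read_state())
E
```

```text
scene [ 1.04  -0.378  1.086] [31.7 -0.8 52.9] 454.38420006090007 dict_keys(['fx', 'fy', 'cx', 'cy', 'position', 'orientation', 'shot'])
power_press [([0.5, -0.055, 0.072], 0.56), ([0.589, -0.339, 0.011], 0.16)]
boost_top [([0.51, -0.003, 0.074], 0.44)]
start_top [([0.49, -0.115, 0.072], 0.39)]
warm_top [([0.48, -0.17, 0.073], 0.57)]
lock_top []
hob [([0.672, -0.122, 0.066], 0.7)]
pan [([0.656, -0.094, 0.068], 0.82)]
spice [([0.672, -0.122, 0.064], 0.6), ([0.612, 0.086, 0.121], 0.57), ([0.585, -0.338, 0.014], 0.32)]
ramekin [([0.546, -0.223, 0.084], 0.97), ([0.332, -0.187, 0.027], 0.79)]
side [0.125 0.797 0.833] [  49.    -1.3 -150. ] 436.242267390058 dict_keys(['fx', 'fy', 'cx', 'cy', 'position', 'orientation', 'shot'])
power_press [([0.501, -0.052, 0.072], 0.67)]
boost_top [([0.513, 0.004, 0.071], 0.63)]
start_top []
warm_top [([0.512, 0.006, 0.077], 0.52)]
lock_top []
hob [([0.574, 0.013, 0.067], 0.7), ([0.5, -0.054, 0.073], 0.38)]
pan [([0.667, -0.103, 0.089], 0.92)]
spice [([0.598, 0.111, 0.106], 0.8)]
ramekin [([0.349, -0.205, 0.025], 0.77), ([0.558, -0.232, 0.089], 0.7), ([0.473, -0.162, 0.073], 0.65)]
{'clock': 1.0, 'joint_positions': array([-5.91527233e+01,  2.20409822e+01,  4.51635184e-01,  1.11717193e-03,
       -6.84110256e+01, -1.48160910e+01]), 'qvel': array([ 0.03120227,  0.05551101, -0.05072499,  0.03019187,  0.08680833,
        0.04831738]), 'joint_torque': array([ 1.50987762e-04, -3.90474021e+01,  1.87621254e+01,  4.22435358e+00,
        1.54347456e-02, -8.34791052e-06]), 'position': array([ 0.17260419, -0.60066657,  0.22255354]), 'tool_rot': array([ 1.79999905e+02, -1.09953040e-03, -1.63968403e+02]), 'force': array([ 0.51901518, -0.08138242, -0.16736838]), 'wrist_torque': array([-0.01667602, -0.02484797, -0.00591106]), 'finger_force': 0.0, 'opening': 1.0026534993061953}
```

View pics/scene0.png

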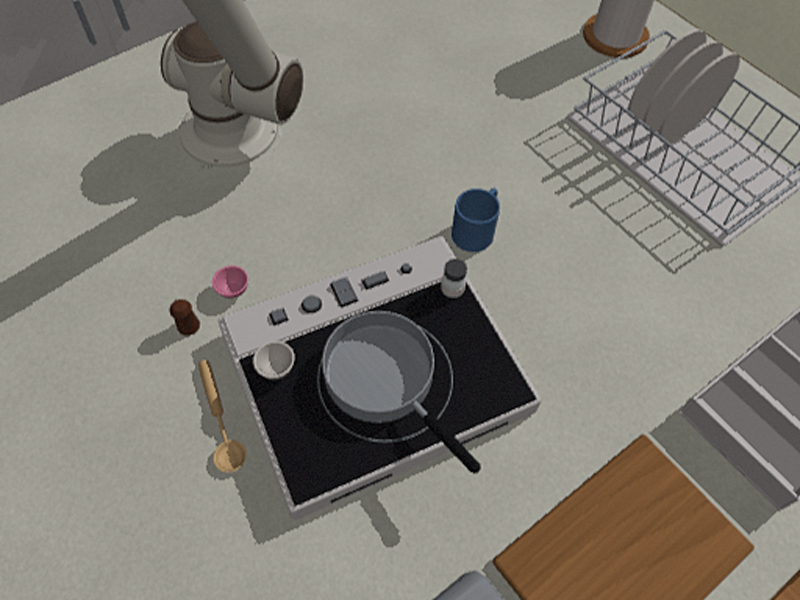

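View pics/side0.png

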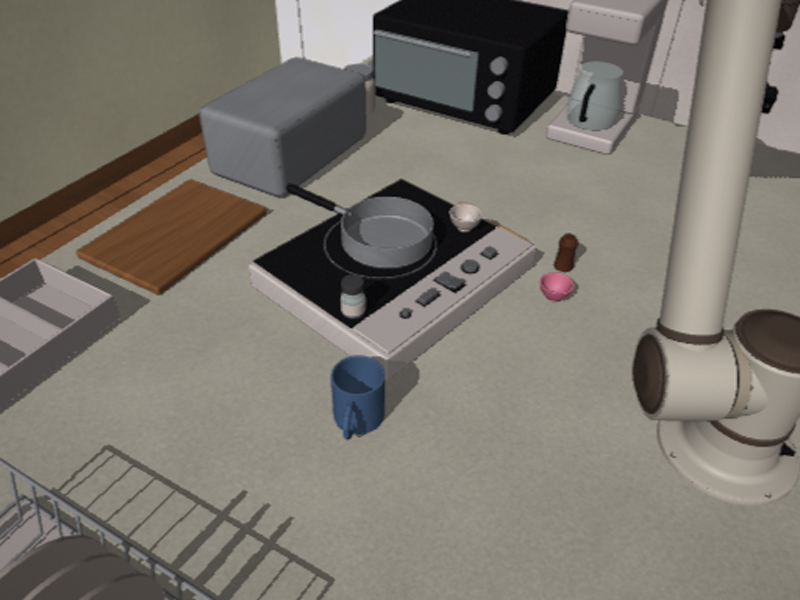

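The pictures agree with the detections. In scene0 the controls from hob-right to hob-left are square (278,316), large round (312,304), rocker (344,292), bar (375,280) and small round (406,268). The white ramekin on the plate is at (273,361). The pink look-alike on the counter at (230,281) isn't part of the job. Next I'll shut the gripper and look from close above.

```bash
python3 - <<'E'
from workcell import env
import cv2,numpy as np
env.gripper_to(0.0)
best=None
for yaw in (170,-10):
    q=env.inverse_kinematics([0.45,-0.05,0.3],[180,0,yaw]); print(yaw,q)
    if q is not None:
        c=np.abs(np.array(q)-env.read_state()["joint_positions"]).max()
        if best is None or c<best[0]: best=(c,yaw)
env.goto([0.45,-0.05,0.3],[180,0,best[1]])
print(best,env.read_state()["position"],env.read_state()["opening"],env.read_state()["clock"])
p=env.grab_frame("wrist"); cv2.imwrite("pics/w0.png",cv2.resize(p["image"],(800,600)))
print(p["position"],p["orientation"],p["fx"],p["fy"],p["cx"],p["cy"])
for t in ["power_press","boost_top","start_top","warm_top","lock_top"]:
    print(t,[(np.round(d["xyz"],4).tolist(),round(d["score"],2)) for d in env.search_frame(p,t)[:3]])
    for d in env.trace(p,t)[:2]:
        m=d["mask"].astype(np.uint8); v,u=np.nonzero(m); print("  mask",round(d["score"],2),m.sum(),u.mean(),v.mean())
E
```

```text
170 [ 1.43270011e+01  1.91576474e+00 -1.44319398e+01 -2.54444375e-14
 -7.36522954e+01 -1.14327001e+02]
-10 [ 1.43270011e+01  1.91576474e+00 -1.44319398e+01  2.54444375e-14
 -7.36522954e+01  6.56729989e+01]
(np.float64(80.48780952124572), -10) [ 0.45002657 -0.05046703  0.29989716] 0.008772714418716823 4.75
[ 0.52180853 -0.06282508  0.46325275] [-1.55763962e+01 -1.00318286e-02 -1.00052804e+02] 282.71294328805686 282.71294328805686 251.47838832953917 192.1277456320097
power_press [([0.4965, -0.0571, 0.0708], 0.9), ([0.5142, -0.0023, 0.0779], 0.47), ([0.5606, -0.3336, 0.0136], 0.36)]
  mask 0.65 575 249.5808695652174 131.24521739130435
boost_top [([0.514, 0.0003, 0.0775], 0.92)]
  mask 0.91 319 208.1974921630094 129.3730407523511
start_top [([0.4835, -0.1142, 0.0738], 0.62), ([0.5041, -0.0531, 0.0689], 0.52)]
  mask 0.56 320 292.08125 133.578125
warm_top [([0.4741, -0.1662, 0.0727], 0.79), ([0.4937, -0.0577, 0.0674], 0.68)]
  mask 0.57 223 334.0269058295964 135.17040358744396
lock_top [([0.5246, 0.0572, 0.0728], 0.52), ([0.4758, -0.1676, 0.0756], 0.43), ([0.5581, -0.2293, 0.0838], 0.21)]
  mask 0.44 100 163.91 127.42
```

View pics/w0.png

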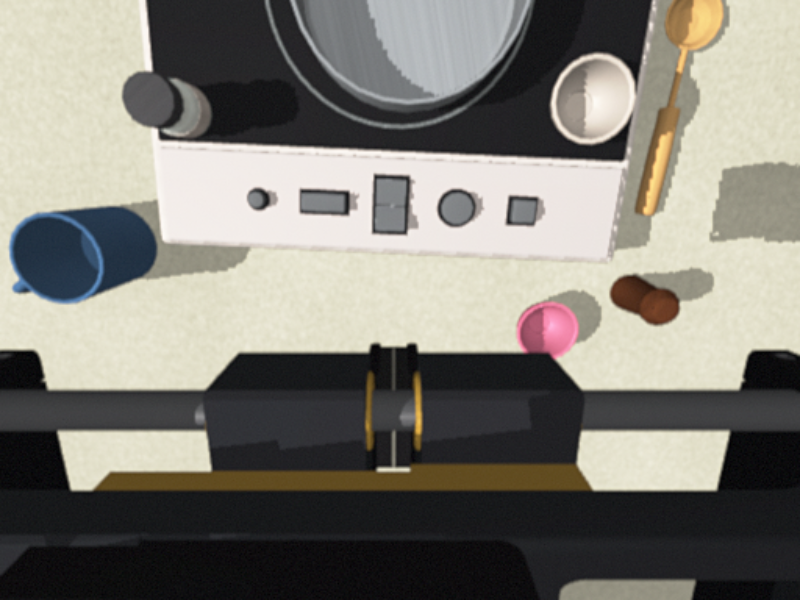

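The wrist view confirms the order. From left to right: small round (258,198), bar (324,202), rocker (391,205), large round (457,208), square (522,211). I'll project the masks onto the plane of the key tops, fit the row, and then press.

```bash
cat > h.py <<'E'
from workcell import env
import cv2,numpy as np
from scipy.spatial.transform import Rotation as R
def ray(p,u,v,z):
    d=R.from_euler("xyz",p["orientation"],degrees=True).apply([(u-p["cx"])/p["fx"],-(v-p["cy"])/p["fy"],-1])
    return p["position"]+d*(z-p["position"][2])/d[2]
E
python3 - <<'E'
from h import *
p=env.grab_frame("wrist")
uv={'lock':(163.9,127.4),'boost':(208.2,129.4),'power':(249.6,131.2),'start':(292.1,133.6),'warm':(334.0,135.2)}
off=np.array([116,58,0,-58,-116])/1000
P=[]
for k,(u,v) in uv.items():
    w=ray(p,u,v,0.073 if k!='power' else 0.071); P.append(w[:2]); print(k,w.round(4))
P=np.array(P)
A=np.c_[off,np.ones(5)]; s=np.linalg.lstsq(A,P,rcond=None)[0]
n=np.linalg.norm(s[0]); print("scale",n,"yaw",np.degrees(np.arctan2(-s[0][0],s[0][1])),"centre",s[1],"res",(P-A@s).round(4).tolist())
g=cv2.inRange(p["image"],(0,0,0),(255,255,255))
cv2.imwrite("pics/w0c.png",cv2.resize(p["image"][90:170,90:400],None,fx=2.5,fy=2.5,interpolation=cv2.INTER_CUBIC))
E
```

```text
lock [0.5243 0.057  0.073 ]
boost [ 0.5114 -0.0012  0.073 ]
power [ 0.4992 -0.0558  0.071 ]
start [ 0.4862 -0.112   0.073 ]
warm [ 0.4742 -0.1677  0.073 ]
scale 0.9898611585303195 yaw -12.61118900530903 centre [ 0.49909197 -0.05592683] res [[0.0002, 0.0009], [-0.0002, -0.0013], [0.0002, 0.0001], [-0.0003, -0.0], [0.0002, 0.0003]]
```

View pics/w0c.png

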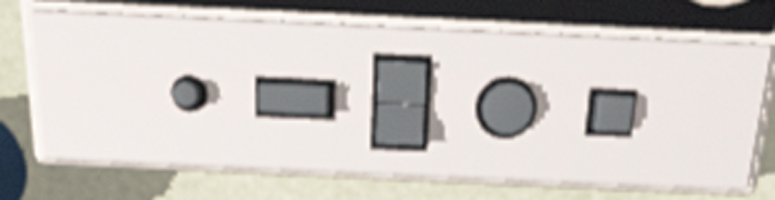

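The crop confirms it: small round (188,93), bar (295,98), rocker (402,103), large round (507,107) and square (612,112). The bar is the only long one, and the start key is the larger of the two round ones. The row fits to about 1 mm with the hob yaw at -12.6°. Now the rocker.

```bash
cat >> h.py <<'E'
C=np.array([0.4991,-0.0559]); YAW=-12.6; a=np.radians(YAW)
ex=np.array([np.cos(a),np.sin(a)]); ey=np.array([-np.sin(a),np.cos(a)])
ORI=[180,0,YAW]
def at(dx,dy,z): return [*(C+dx*ex+dy*ey),z]
def st(l):
    s=env.read_state(); print(l,"t",round(s["clock"],2),"pos",s["position"].round(4),"F",s["force"].round(1))
def press(dx,dy,zmin,F=12,hold=0.4):
    env.move_straight(at(dx,dy,0.12),ORI,rate=0.2)
    env.move_straight(at(dx,dy,0.082),rate=0.08); st("above")
    print("stopped",env.move_straight(at(dx,dy,zmin),rate=0.015,force_limit=F)); st("down")
    env.dwell(hold); st("held")
    env.move_straight(at(dx,dy,0.12),rate=0.1); st("up")
E
python3 - <<'E'
from h import *
press(-0.014,0,0.062)
env.move_straight(at(-0.05,0,0.3),rate=0.25)
p=env.grab_frame("wrist")
cv2.imwrite("pics/w1.png",cv2.resize(p["image"][90:190,150:350],None,fx=4,fy=4,interpolation=cv2.INTER_CUBIC))
E
```

```text
above t 7.04 pos [ 0.4859 -0.0528  0.0824] F [ 0.4 -0.1  0.7]
stopped True
down t 7.88 pos [ 0.4849 -0.0528  0.0704] F [-1.1  0.5  5.5]
held t 8.28 pos [ 0.4849 -0.0528  0.0704] F [-1.1  1.8  5.6]
up t 8.93 pos [ 0.4849 -0.0529  0.1194] F [-0.4 -0.4 -0.7]
```

View pics/w1.png

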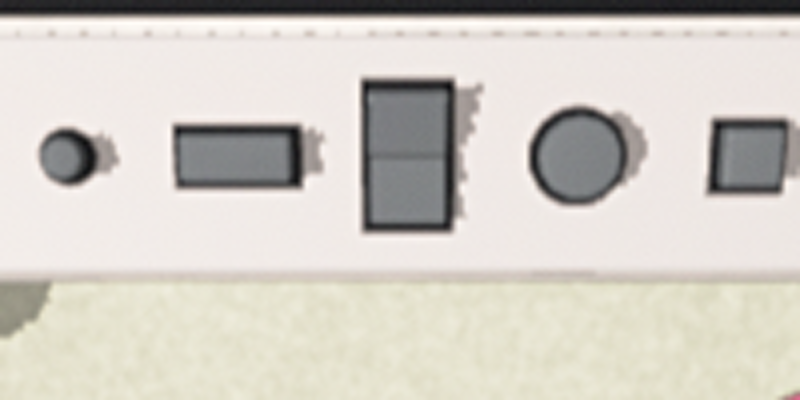

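The shadow is now wider along the back half (470,90), so the rocker has tipped. The force had dropped back to 5 N at the stop, so I'll press again harder to be sure it's fully over, then press the bar.

```bash
python3 - <<'E'
from h import *
press(-0.015,0,0.060,F=22)
press(0,0.058,0.058,F=22)
env.move_straight(at(-0.05,0.03,0.3),rate=0.25)
p=env.grab_frame("wrist")
cv2.imwrite("pics/w2.png",cv2.resize(p["image"][90:190,150:350],None,fx=4,fy=4,interpolation=cv2.INTER_CUBIC))
E
```

```text
above t 11.55 pos [ 0.4849 -0.0526  0.0824] F [ 1.1 -0.   0.8]
stopped True
down t 12.45 pos [ 0.4844 -0.0527  0.0704] F [-1.8  1.4  5.9]
held t 12.85 pos [ 0.4844 -0.0527  0.0704] F [-0.8  0.9  4.9]
up t 13.5 pos [ 0.4839 -0.0527  0.1194] F [ 0.5 -0.2 -0.7]
above t 14.57 pos [5.119e-01 4.000e-04 8.220e-02] F [ 0.7 -1.2 -0.2]
stopped True
down t 15.62 pos [0.5118 0.0007 0.0673] F [-2.1  1.5  6.4]
held t 16.02 pos [0.5118 0.0007 0.0673] F [0.2 0.3 6.3]
up t 16.71 pos [0.5112 0.0006 0.1193] F [0.4 0.6 0.1]
```

View pics/w2.png

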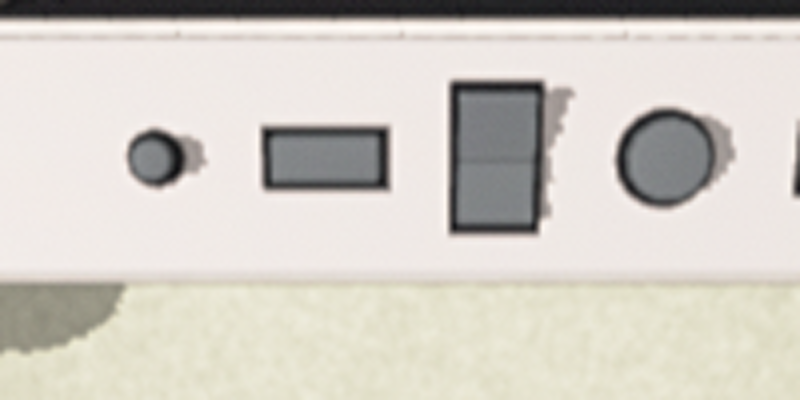

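The rocker stopped at the same height under the harder press, so it's at its end stop. The bar at (325,157) no longer casts a shadow, and the tip reached 3.3 mm above the panel, so it's in. Now the large round key, held with a small extra push.

```bash
python3 - <<'E'
from h import *
y=-0.057
env.move_straight(at(0,y,0.12),ORI,rate=0.2)
env.move_straight(at(0,y,0.082),rate=0.08); st("above")
print(env.move_straight(at(0,y,0.058),rate=0.015,force_limit=22)); st("down")
z=env.read_state()["position"][2]
print(env.move_straight(at(0,y,z-0.001),rate=0.01,force_limit=25)); st("push")
for i in range(4): env.dwell(0.55); st("hold")
env.move_straight(at(0,y,0.12),rate=0.1); st("up")
env.move_straight(at(-0.05,0,0.3),rate=0.25)
p=env.grab_frame("wrist")
cv2.imwrite("pics/w3.png",cv2.resize(p["image"],(800,600),interpolation=cv2.INTER_CUBIC))
E
```

```text
above t 19.48 pos [ 0.4871 -0.1114  0.0824] F [0.2 0.7 0.1]
True
down t 20.52 pos [ 0.4867 -0.1115  0.0674] F [-1.3  0.9  6.4]
False
push t 20.77 pos [ 0.4868 -0.1115  0.0674] F [-2.3  1.4  9.2]
hold t 21.32 pos [ 0.4868 -0.1115  0.0674] F [-2.6  1.9 10.3]
hold t 21.88 pos [ 0.4868 -0.1115  0.0674] F [-3.5  2.4  9.1]
hold t 22.43 pos [ 0.4868 -0.1116  0.0673] F [-3.   1.3  8.6]
hold t 22.98 pos [ 0.4868 -0.1115  0.0674] F [-2.8  1.2 10.1]
up t 23.66 pos [ 0.4861 -0.1115  0.1193] F [-0.1  0.1  0.3]
```

View pics/w3.png

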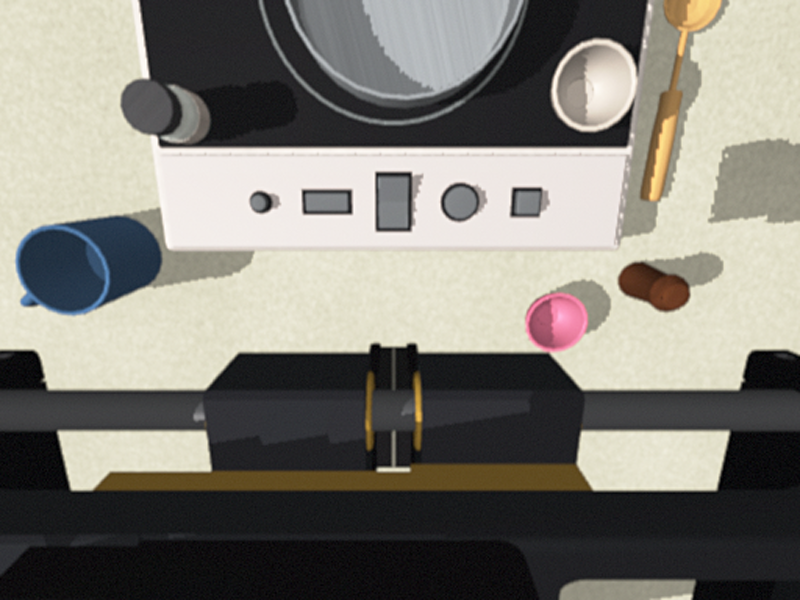

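The rocker (393,201) is on and the bar (327,202) is in. The large round key (460,202) is back up with its shadow, and everything else is where it was. I'm handing the job in.

```bash
python3 -c "
from workcell import env
print(env.close_job())"
```

```text
the job is handed in; nothing more can be done
None
```

The job is handed in, with no verdict returned: rocker pressed fully on, bar key pushed fully in, large round key held down just over 2 s and back up; the square and small round keys weren't pressed, and nothing in the final wrist view (pan only partly in it) had visibly moved.

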